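# Rock a heating block free of the dry bath

## Robot

A 6-joint arm with a two-finger parallel gripper is mounted at the origin on a cart in front of the work surface, level with it; the furniture and walls round the work are solid. World frame = base frame: x ahead of the robot, y to its left, z up, the work surface at z = 0. Lengths are in m, angles in rad, forces in N, time in s.
With the tool pointing down it reaches from about 0.4 to 0.825 m from the base axis. Payload 7 kg.
Tool frame: the origin (TCP) lies midway between the tips of the shut fingers; the grasp point (between the pads) lies hold_point_z behind it (hold_point_z is the distance from the TCP to the grasp point, in m); z points along the fingers, y is the line along which they close (so a half turn about z gives the same grasp; the last joint's range is limited). The gripper opens to 88 mm and grips with 3 to 60 N. Pads are 19 mm wide; open, the fingers measure 130 mm over their backs; the gripper's body (78 mm by 193 mm) begins 47 mm behind the grasp point.
Start: joints at [1.634, 0.359, 0.012, 0, -1.224, -0.288], TCP at [0.15, 0.658, 0.227] pointing down, gripper open.
Joint ranges: [-3.07, 3.07], [-1.43, 2.12], [-1.02, 1.25], [-3.03, 1.67], [-3.05, -0], [-3.03, 3.03]. Speed limits (rad/s): [2.39, 2.39, 3.01, 3.14, 3.14, 3.14].

## Interface

Orientations are given as [roll, pitch, yaw] about the fixed x, y, z axes, in that order (R = Rz(yaw) Ry(pitch) Rx(roll)).
In Python, from station import * gives the robot as it stands.
- The arm moves only by the tool apply_moves, never from a script. Its argument "steps" is a list of rows, each an object with "translation": the shift along the world's x, y, z scaled (see below), a list of three; "rotation": the turn, a rotation vector about the world's x, y, z scaled (see below), a list of three. A call has exactly 10 rows; each row is the pose to reach, as a shift and turn from the pose commanded when the call began; what a row does not reach only later rows make up. The controller multiplies each number of a shift by 250 mm and each number of a turn by 30 degrees. A row lasts 1/12 s, in which the tool goes at most 41.7 mm and 7.16 degrees, less where a joint would pass 70% of its speed; a pose out of reach is approached as far as the arm can. A call with a number of a shift or a turn outside -1 to 1 is refused whole. A call with a gripper value outside its range is refused whole. "jaw" is the closure, from -1 (fully open) to 1 (shut), so that 0 is half open, set as the call begins (left out, the last holds). The fingers move at their own pace and stop on an object; "newtons" is the grip in N (left out, the last holds). Time passes only in rows, so rows that repeat a pose let the fingers close, or fill a call up. It gives the time, the measured TCP pose, the force, the opening and the grip force at its end, in the units of the state.
- get_state(): the state, without advancing time (a new reading comes with each control period).
- grab_frame(name): name is "side" or "top"; returns the picture (420x560x3 uint8, blue, green, red); there is no depth.
- camera_model(name): a dict with "fx", "fy", "cx", "cy" (pixels), "xyz" and "rotation" of the camera in the world. Camera axes: x right, y down, z forward; pixel columns grow to the right and rows downward; lengths in m; the calibration is good to about 2 mm. A picture is of the moment at which its call begins. camera_model takes no time and is no camera call.
- job_done(): hands the job in; it is judged then, once.
The state is a dict: "t": time; "q": joint angles; "qd": joint speeds; "joint_efforts": joint torques, N m; "eef_pos": TCP position; "ee_rot": TCP orientation; "force": force on the tool from outside, world axes, zero at the start; "moment": the same for the moment, N m; "width": finger opening in m; "gripper_force": force on a finger pad.
Only numpy, scipy, OpenCV 4.12 (cv2) and the standard library are available. Lean on these libraries where they do the work, as an engineer would, in place of code of your own. Each camera call takes 0.05 s, during which the arm holds its last target. There are 200 camera calls.

## Task

The aluminium heating block with the six wide holes is pinched tight in its bay of the dry bath, and the bath would come up with it if you simply pulled. Grip the block by its lifting handle and rock it side to side, a few degrees each way, working it up until it frees, while the bath stays flat on the bench and the other block, with samples in it, stays seated. Finish still holding the block level and steady over its own bay, a finger's breadth clear of the bath's rim, so that the bay can be wiped.

Things in the scene. Friction and masses are not known exactly. Their poses are not given: they have to be found in the camera images.
- bath: Dry bath: loose bench instrument, 2.2 kg, on rubber feet; 170 mm (x) by 224 (y), deck 70 mm high; white deck, grey shell, sloped control panel on its -x side. Origin at bench level under its middle; x from panel to back, y to its left, z up. Two open bays side by side, their rims level with the deck, 3 mm of play round a block in y: it can tilt to about 0.15 rad about x.
- bay_left (a point): Centre of the floor of the +y bay, at (10, 48, 42) mm in the bath's frame; bay 74 mm (x) by 66 (y), 28 mm deep. On its +y and -y sides a bowed spring wire 18 mm above the floor presses the block with about 30 N each: pulled straight up it takes about 40 N, more than the bath weighs. Axes as the bath.
- bay_right (a point): The same for the -y bay, at (10, -48, 42) mm. Either block, tilted about x so that one lower edge rises while the other stays or sinks slightly, slides up past one spring at a time; friction on the springs holds the height gained. Once its underside is 18 mm up on both sides it is free of them.
- wide_block: Block to take out: solid aluminium, 70 mm (x) by 60 (y) by 45 tall, about 0.4 kg, six 15 mm holes in two rows of three. It stands in either bay, axes along the bath's. Origin at the centre of its underside, z up.
- wide_handle (a point): Centre of that block's lifting handle: an upright black paddle, 44 mm long (x), 14 mm thick (y; grip across this), 34 mm tall, on a short steel stem. The point lies 72 mm above the block's underside, on its middle axis; the paddle spans 55 to 89 mm, the block's top is at 45 mm. Axes as the block.
- fine_block: The other block, to be left seated: same outside size and same handle, twenty 7 mm holes, some with small capped tubes. Origin at the centre of its underside, z up.
- reagent_bottle: White reagent bottle with a screw cap, 60 mm across, 120 mm tall, standing behind the bath; leave it alone. Origin under its base.
- small_bottle: Small white bottle, 38 mm across, 82 mm tall, behind the bath; leave it alone. Origin under its base.
- small_beaker: Empty small beaker, 55 mm across, 71 mm tall, to the right of the bath; leave it alone. Origin under its base.
Mind the look-alikes: they are no part of the job. Leave any pink look-alike of the fine_block alone.

How it is judged:
On the way:
1. the block is rocked to a side (tilted more than 0.04 rad) while it still sits in its bay (angle between wide_block's own z axis and vertical above 0.04 rad and z of wide_block in the frame of bath below 0.062 m), for 0.05 s.
At the end, for the whole second after the job is handed in: Gripper holds the wide-holed block level (0.12 rad) and still, underside 3 to 50 mm above the bath's rim and within 25 mm (each way) of its bay's middle, touching neither bath nor other block; bath flat on the bench; other block risen less than 4 mm (z of wide_block in the frame of bath between 0.073 and 0.12 m and x of wide_block in the frame of bath between -0.015 and 0.035 m and (y of wide_block in the frame of bath between 0.023 and 0.073 m or y of wide_block in the frame of bath between -0.073 and -0.023 m) and angle between wide_block's own z axis and vertical below 0.12 rad and linear speed of wide_block below 0.03 m/s and contact force between the fingers and wide_block above 1 N and contact force between wide_block and bath below 0.2 N and contact force between wide_block and fine_block below 0.2 N and z of fine_block in the frame of bath below 0.046 m and height (world z) of bath below 0.004 m and angle between bath's own z axis and vertical below 0.03 rad); the arm keeps its last pose, push and grip.
It fails at once if the bath is pulled up off the bench (10 mm) or tipped (0.08 rad) (height (world z) of bath above 0.01 m or angle between bath's own z axis and vertical above 0.08 rad).
It fails at once if the bath is shoved more than 60 mm along the bench (distance of bath from where it was at the start of the episode above 0.06 m).
It fails at once if the block with the samples is pulled up (8 mm) (z of fine_block in the frame of bath above 0.05 m).
It fails at once if a bottle or the beaker is knocked away (40 mm) (distance of any of reagent_bottle, small_bottle, small_beaker from where it was at the start of the episode above 0.04 m).
It also fails if it takes over 61 s, if anything falls off the work surface, if the arm or the gripper's body presses on something with over 40 N, if the wrist force passes 120 N, or if a joint passes its speed limit or range.

## Working session

There is one attempt and no reset: what is moved stays moved. The work goes in short steps, Python scripts to look and compute and a tool call to move; the robot and the scene stay as the last step left them, time stands still between calls to the robot, and variables do not carry over. Pictures are saved under pics/ and viewed, at most 10 in all, crops included, and the job is handed in when it is done.

Besides the shell and the picture viewer there is one more tool, called after "Emit:" by a JSON object that holds its "op" and its "data", one argument or row to a line. apply_moves: Moves the arm, as the interface text tells. Shifts and turns lie within -1 to 1; 1 stands for 250 mm of shift or 30 degrees of turn. Its arguments: {"type":"object","properties":{"steps":{"type":"array"},"jaw":{"type":"number"},"newtons":{"type":"number"}},"required":["steps"]}

```bash
mkdir -p pics; python3 - <<'E'
from station import *
import cv2
s=get_state();print({k:s[k] for k in s})
for n in("top","side"):
    cv2.imwrite(f"pics/{n}0.png",grab_frame(n));print(n,camera_model(n))
try: print(hold_point_z)
except Exception as e: print(e)
E
```

```text
{'t': 0.0, 'q': array([ 1.63409327e+00,  3.59369111e-01,  1.10517290e-02, -3.72148712e-04,
       -1.22413213e+00, -2.88118922e-01]), 'qd': array([ 0.00255222,  0.00023802, -0.00061773,  0.00081377,  0.00109179,
       -0.0002185 ]), 'joint_efforts': array([-2.90268881e-04, -5.82716775e+01,  2.93048126e+01,  6.99684799e+00,
        6.86174812e-03, -1.63386785e-04]), 'eef_pos': array([0.15037807, 0.65751249, 0.22562714]), 'ee_rot': array([ 3.13990820e+00, -1.34375482e-04, -2.24948600e-01]), 'force': array([0.42284232, 0.30493708, 0.38148571]), 'moment': array([ 0.00143139, -0.02562876, -0.0017846 ]), 'gripper_force': 0.0, 'width': 0.087656521618251}
top {'fx': 517.2999075726404, 'fy': 517.2999075726404, 'cx': 275.57055142196305, 'cy': 203.1947343080469, 'xyz': array([ 0.41750301, -0.02991115,  1.42498222]), 'rotation': array([-2.99375843,  0.02207956, -1.60102282])}
side {'fx': 498.16148469186606, 'fy': 498.16148469186606, 'cx': 277.0309589262691, 'cy': 208.0832197527856, 'xyz': array([0.54444158, 1.09622892, 0.54202671]), 'rotation': array([-1.94654311,  0.02296548, -3.09688442])}
0.0188
```

View pics/top0.png

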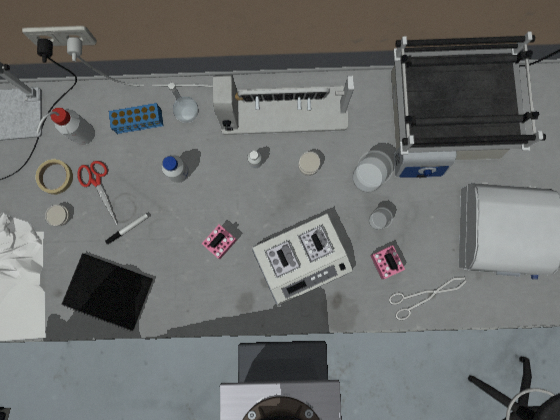

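View pics/side0.png

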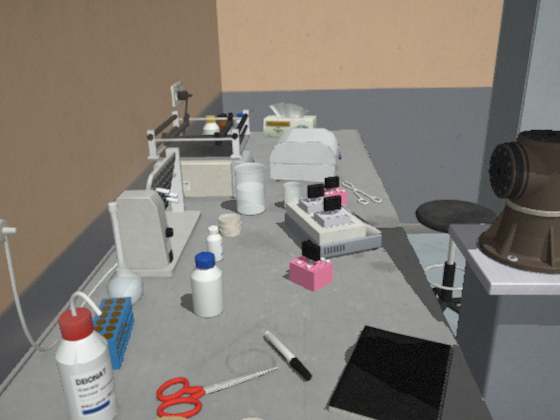

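The top view shows the bath at about (303,258), rotated, with two blocks at (283,258) and (318,243). Next I'll enlarge it.

```bash
python3 - <<'E'
import cv2
a=cv2.imread("pics/top0.png")[205:310,245:360]
b=cv2.imread("pics/side0.png")[170:260,275:385]
cv2.imwrite("pics/topc.png",cv2.resize(a,None,fx=5.2,fy=5.2,interpolation=cv2.INTER_CUBIC))
cv2.imwrite("pics/sidec.png",cv2.resize(b,None,fx=6,fy=6,interpolation=cv2.INTER_CUBIC))
E
```

```text
(no output)
```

View pics/topc.png

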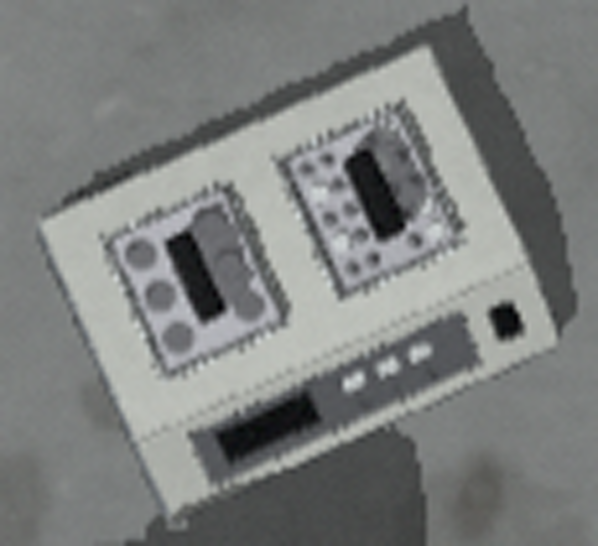

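View pics/sidec.png

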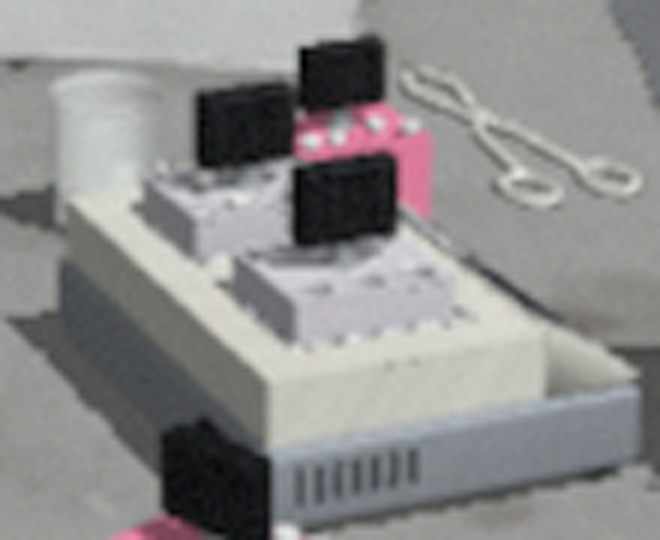

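The crop shows the six-hole block in the left (+y) bay. Its handle's top corners are at crop (165,238), (188,228), (225,312) and (203,324), and the deck corners are at (40,218), (430,45), (527,265) and (140,440). In the side crop the near handle's face is centred at about (346,200).

```bash
cat > h.py <<'E'
from station import *
import numpy as np
from scipy.spatial.transform import Rotation as R
def ray(n,u,v):
    c=camera_model(n); d=np.array([(u-c['cx'])/c['fx'],(v-c['cy'])/c['fy'],1])
    return np.array(c['xyz']),R.from_euler('xyz',c['rotation']).apply(d)
def onz(n,u,v,z):
    o,d=ray(n,u,v); return o+d*(z-o[2])/d[2]
def proj(n,p):
    c=camera_model(n); q=R.from_euler('xyz',c['rotation']).inv().apply(np.array(p)-c['xyz'])
    return c['fx']*q[0]/q[2]+c['cx'],c['fy']*q[1]/q[2]+c['cy']
E
python3 - <<'E'
from h import *
f=lambda u,v:(245+(u+.5)/5.2-.5,205+(v+.5)/5.2-.5)
hd=[onz("top",*f(*p),.131) for p in [(165,238),(188,228),(225,312),(203,324)]]
dk=[onz("top",*f(*p),.070) for p in [(40,218),(430,45),(527,265),(140,440)]]
hc=np.mean(hd,0);print("handle",hc)
for a,b in((0,1),(1,2)):print(np.linalg.norm(hd[a]-hd[b]))
for a,b in((0,1),(1,2),(2,3),(3,0)):
    d=dk[b]-dk[a];print("deck",np.linalg.norm(d),np.degrees(np.arctan2(d[1],d[0])))
d=hd[0]+hd[1]-hd[2]-hd[3];print("hyaw",np.degrees(np.arctan2(d[1],d[0])))
# bath x axis: deck edges 0<-3
dx=(dk[0]-dk[3])/2+(dk[1]-dk[2])/2;yaw=np.arctan2(dx[1],dx[0]);print(np.degrees(yaw))
# expected handle from deck: mid of back edge at x=+85
ex=np.array([np.cos(yaw),np.sin(yaw)]);ey=np.array([-ex[1],ex[0]])
o=(dk[0]+dk[1])[:2]/2-.085*ex;print("bath",o,"handle",o+.01*ex+.048*ey)
u,v=proj("side",[*hc[:2],.114]);print("side proj crop",(u-275)*6,(v-170)*6)
E
```

```text
handle [ 0.47369031 -0.01938026  0.131     ]
0.01203370058838365
0.04377863700116912
deck 0.21575326654555574 -67.87245949869612
deck 0.1205569163536553 -158.8864630651545
deck 0.21203759283539791 112.33151304526493
deck 0.12130322438263967 22.8755273907639
hyaw 22.07196157918998
21.997250864743464
bath [ 0.46935589 -0.07345169] handle [ 0.46064893 -0.02520038]
side proj crop 339.6122193535389 197.5056177262813
```

Emit:
{"op": "apply_moves", "data": {
  "steps": [
    {"translation": [0.84,-0.9,0.1],"rotation": [0,0,0.6]},
    {"translation": [0.84,-0.9,0.1],"rotation": [0,0,0.6]},
    {"translation": [0.84,-0.9,0.1],"rotation": [0,0,0.6]},
    {"translation": [0.84,-0.9,0.1],"rotation": [0,0,0.6]},
    {"translation": [0.84,-0.9,0.1],"rotation": [0,0,0.6]},
    {"translation": [0.84,-0.9,0.1],"rotation": [0,0,0.6]},
    {"translation": [0.84,-0.9,0.1],"rotation": [0,0,0.6]},
    {"translation": [0.84,-0.9,0.1],"rotation": [0,0,0.6]},
    {"translation": [0.84,-0.9,0.1],"rotation": [0,0,0.6]},
    {"translation": [0.84,-0.9,0.1],"rotation": [0,0,0.6]}
  ]
}}

```text
t: 0.93
eef_pos: [0.3612, 0.4321, 0.2516]
ee_rot: [-3.141, 0.0, 0.087]
force: [-0.4, -0.3, 0.3]
width: 0.0877
gripper_force: 0.0
```

Emit:
{"op": "apply_moves", "data": {
  "steps": [
    {"translation": [0.4,-0.9,0],"rotation": [0,0,0.57]},
    {"translation": [0.4,-0.9,0],"rotation": [0,0,0.57]},
    {"translation": [0.4,-0.9,0],"rotation": [0,0,0.57]},
    {"translation": [0.4,-0.9,0],"rotation": [0,0,0.57]},
    {"translation": [0.4,-0.9,0],"rotation": [0,0,0.57]},
    {"translation": [0.4,-0.9,0],"rotation": [0,0,0.57]},
    {"translation": [0.4,-0.9,0],"rotation": [0,0,0.57]},
    {"translation": [0.4,-0.9,0],"rotation": [0,0,0.57]},
    {"translation": [0.4,-0.9,0],"rotation": [0,0,0.57]},
    {"translation": [0.4,-0.9,0],"rotation": [0,0,0.57]}
  ]
}}

```text
t: 1.77
eef_pos: [0.4601, 0.2092, 0.2513]
ee_rot: [-3.142, 0.0, 0.389]
force: [0.1, -0.4, -0.6]
width: 0.0871
gripper_force: 0.0
```

Emit:
{"op": "apply_moves", "data": {
  "steps": [
    {"translation": [0.056,-0.909,-0.3],"rotation": [0,0,0]},
    {"translation": [0.056,-0.909,-0.3],"rotation": [0,0,0]},
    {"translation": [0.056,-0.909,-0.3],"rotation": [0,0,0]},
    {"translation": [0.056,-0.909,-0.3],"rotation": [0,0,0]},
    {"translation": [0.056,-0.909,-0.3],"rotation": [0,0,0]},
    {"translation": [0.056,-0.909,-0.3],"rotation": [0,0,0]},
    {"translation": [0.056,-0.909,-0.3],"rotation": [0,0,0]},
    {"translation": [0.056,-0.909,-0.3],"rotation": [0,0,0]},
    {"translation": [0.056,-0.909,-0.3],"rotation": [0,0,0]},
    {"translation": [0.056,-0.909,-0.3],"rotation": [0,0,0]}
  ]
}}

```text
t: 2.6
eef_pos: [0.475, -0.0178, 0.1769]
ee_rot: [3.142, -0.001, 0.39]
force: [0.2, 1.2, -0.1]
width: 0.0877
gripper_force: 0.0
```

```bash
python3 - <<'E'
from h import *
import cv2
s=get_state();print(s['t'],s['eef_pos'],s['ee_rot'],s['q'])
a=grab_frame("side")[150:250,265:395]
cv2.imwrite("pics/s1.png",cv2.resize(a,None,fx=6,fy=6,interpolation=cv2.INTER_CUBIC))
E
```

```text
2.6 [ 0.47499811 -0.01779577  0.17692887] [ 3.14151426e+00 -7.47520005e-04  3.89862777e-01] [ 3.77960588e-01  6.73214951e-02 -4.87145341e-01  8.17753495e-05
 -1.01558109e+00  1.58265541e+00]
```

View pics/s1.png

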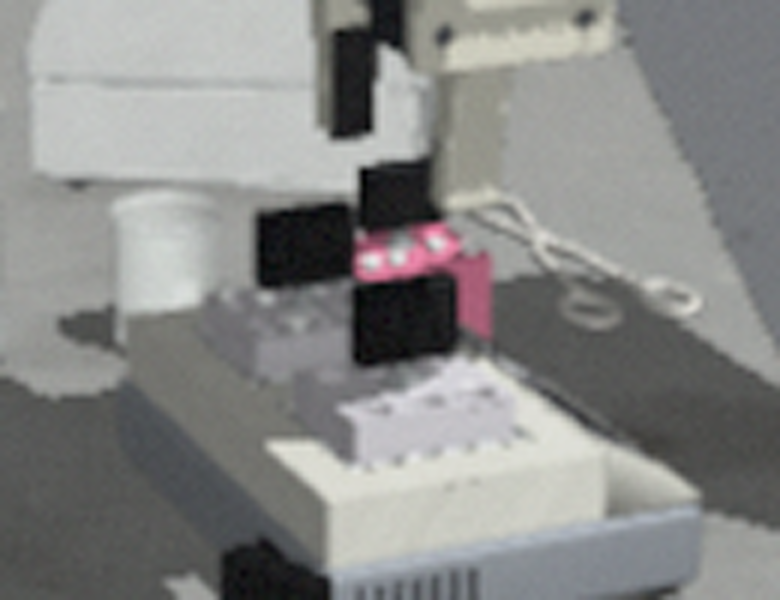

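The fingers straddle the near handle: tip midpoint at crop x≈410, handle centre at ≈405. Going down and closing.

Emit:
{"op": "apply_moves", "data": {
  "steps": [
    {"translation": [-0.004,-0.006,-0.08],"rotation": [0,0,0]},
    {"translation": [-0.004,-0.006,-0.16],"rotation": [0,0,0]},
    {"translation": [-0.004,-0.006,-0.22],"rotation": [0,0,0]},
    {"translation": [-0.004,-0.006,-0.27],"rotation": [0,0,0]},
    {"translation": [-0.004,-0.006,-0.3],"rotation": [0,0,0]},
    {"translation": [-0.004,-0.006,-0.32],"rotation": [0,0,0]},
    {"translation": [-0.004,-0.006,-0.325],"rotation": [0,0,0]},
    {"translation": [-0.004,-0.006,-0.325],"rotation": [0,0,0]},
    {"translation": [-0.004,-0.006,-0.325],"rotation": [0,0,0]},
    {"translation": [-0.004,-0.006,-0.325],"rotation": [0,0,0]}
  ]
}}

```text
t: 3.48
eef_pos: [0.474, -0.0206, 0.096]
ee_rot: [3.141, -0.001, 0.388]
force: [-0.1, -0.5, 0.2]
width: 0.0874
gripper_force: 0.0
```

Emit:
{"op": "apply_moves", "data": {
  "steps": [
    {"translation": [0,0,0],"rotation": [0,0,0]},
    {"translation": [0,0,0],"rotation": [0,0,0]},
    {"translation": [0,0,0],"rotation": [0,0,0]},
    {"translation": [0,0,0],"rotation": [0,0,0]},
    {"translation": [0,0,0],"rotation": [0,0,0]},
    {"translation": [0,0,0],"rotation": [0,0,0]},
    {"translation": [0,0,0],"rotation": [0,0,0]},
    {"translation": [0,0,0],"rotation": [0,0,0]},
    {"translation": [0,0,0],"rotation": [0,0,0]},
    {"translation": [0,0,0],"rotation": [0,0,0]}
  ],
  "jaw": 1,
  "newtons": 15
}}

```text
t: 4.32
eef_pos: [0.4735, -0.0208, 0.0953]
ee_rot: [3.142, 0.0, 0.388]
force: [-0.1, -0.4, 0.6]
width: 0.0264
gripper_force: 0.0
```

Emit:
{"op": "apply_moves", "data": {
  "steps": [
    {"translation": [0,0,0],"rotation": [0,0,0]},
    {"translation": [0,0,0],"rotation": [0,0,0]},
    {"translation": [0,0,0],"rotation": [0,0,0]},
    {"translation": [0,0,0],"rotation": [0,0,0]},
    {"translation": [0,0,0],"rotation": [0,0,0]},
    {"translation": [0,0,0],"rotation": [0,0,0]},
    {"translation": [0,0,0],"rotation": [0,0,0]},
    {"translation": [0,0,0],"rotation": [0,0,0]},
    {"translation": [0,0,0],"rotation": [0,0,0]},
    {"translation": [0,0,0],"rotation": [0,0,0]}
  ],
  "jaw": 1,
  "newtons": 60
}}

```text
t: 5.15
eef_pos: [0.4732, -0.0201, 0.0953]
ee_rot: [-3.141, -0.0, 0.388]
force: [-1.3, 5.6, 0.9]
width: 0.0136
gripper_force: 60.0
```

Emit:
{"op": "apply_moves", "data": {
  "steps": [
    {"translation": [0.0008,-0.002,0.0014],"rotation": [0.025,0.01,0]},
    {"translation": [0.0016,-0.004,0.0028],"rotation": [0.05,0.02,0]},
    {"translation": [0.0025,-0.006,0.0043],"rotation": [0.075,0.03,0]},
    {"translation": [0.0033,-0.008,0.0057],"rotation": [0.1,0.041,0]},
    {"translation": [0.0041,-0.01,0.007],"rotation": [0.126,0.051,0]},
    {"translation": [0.005,-0.012,0.0086],"rotation": [0.151,0.061,0]},
    {"translation": [0.0058,-0.014,0.01],"rotation": [0.177,0.072,0]},
    {"translation": [0.0058,-0.014,0.01],"rotation": [0.177,0.072,0]},
    {"translation": [0.0058,-0.014,0.01],"rotation": [0.177,0.072,0]},
    {"translation": [0.0058,-0.014,0.01],"rotation": [0.177,0.072,0]}
  ]
}}

```text
t: 5.98
eef_pos: [0.4748, -0.0237, 0.0981]
ee_rot: [-3.041, -0.0, 0.388]
force: [-2.8, 4.8, 5.4]
width: 0.0134
gripper_force: 60.0
```

```bash
python3 - <<'E'
from h import *
import cv2
s=get_state();print(s['force'],s['moment'],s['ee_rot'],s['width'])
a=grab_frame("side")[150:250,265:395]
cv2.imwrite("pics/s2.png",cv2.resize(a,None,fx=6,fy=6,interpolation=cv2.INTER_CUBIC))
E
```

```text
[-2.82683372  4.82619816  5.39628114] [1.92776458 1.09916216 0.1697083 ] [-3.04057622e+00 -4.87678871e-04  3.87546356e-01] 0.01340924448991942
```

View pics/s2.png

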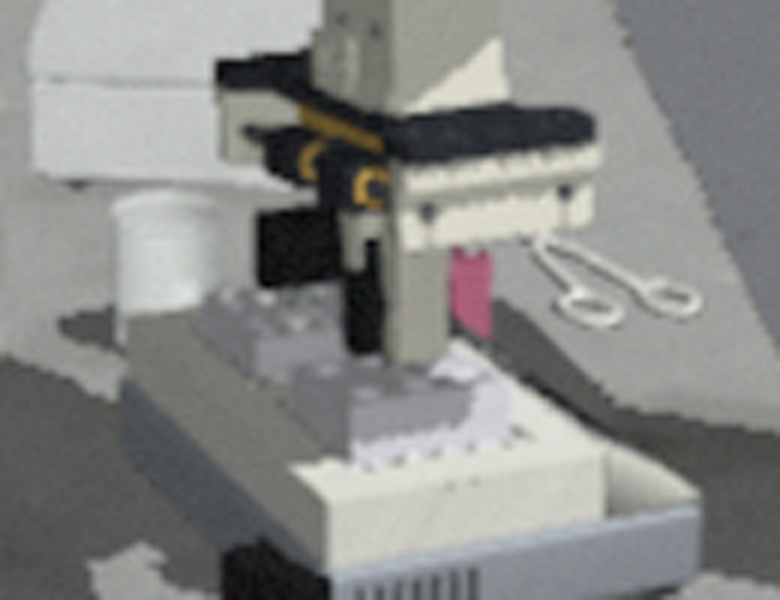

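The fingers hold the handle, the block's near side (crop y≈445) has risen a little and the bath hasn't shifted; forces are small. Rocking the other way.

Emit:
{"op": "apply_moves", "data": {
  "steps": [
    {"translation": [-0.0015,0.0036,0.0025],"rotation": [-0.044,-0.018,0]},
    {"translation": [-0.003,0.0072,0.005],"rotation": [-0.088,-0.036,0]},
    {"translation": [-0.0045,0.0108,0.0075],"rotation": [-0.132,-0.054,0]},
    {"translation": [-0.006,0.0145,0.01],"rotation": [-0.177,-0.072,0]},
    {"translation": [-0.0075,0.018,0.0125],"rotation": [-0.221,-0.09,0]},
    {"translation": [-0.009,0.0218,0.015],"rotation": [-0.265,-0.108,0]},
    {"translation": [-0.0105,0.0254,0.0175],"rotation": [-0.31,-0.126,0]},
    {"translation": [-0.012,0.029,0.02],"rotation": [-0.354,-0.144,0]},
    {"translation": [-0.012,0.029,0.02],"rotation": [-0.354,-0.144,0]},
    {"translation": [-0.012,0.029,0.02],"rotation": [-0.354,-0.144,0]}
  ]
}}

```text
t: 6.87
eef_pos: [0.4716, -0.0162, 0.1025]
ee_rot: [3.042, -0.0, 0.389]
force: [-1.8, 5.2, -0.7]
width: 0.0139
gripper_force: 60.0
```

Emit:
{"op": "apply_moves", "data": {
  "steps": [
    {"translation": [0.0016,-0.0039,0.0025],"rotation": [0.044,0.018,0]},
    {"translation": [0.0032,-0.0078,0.005],"rotation": [0.088,0.036,0]},
    {"translation": [0.0048,-0.0116,0.0075],"rotation": [0.132,0.054,0]},
    {"translation": [0.0064,-0.0155,0.01],"rotation": [0.177,0.072,0]},
    {"translation": [0.008,-0.0194,0.0125],"rotation": [0.221,0.09,0]},
    {"translation": [0.0095,-0.0233,0.015],"rotation": [0.265,0.108,0]},
    {"translation": [0.011,-0.027,0.0175],"rotation": [0.31,0.126,0]},
    {"translation": [0.0127,-0.031,0.02],"rotation": [0.354,0.144,0]},
    {"translation": [0.0127,-0.031,0.02],"rotation": [0.354,0.144,0]},
    {"translation": [0.0127,-0.031,0.02],"rotation": [0.354,0.144,0]}
  ]
}}

```text
t: 7.7
eef_pos: [0.4751, -0.0247, 0.1079]
ee_rot: [-3.041, -0.0, 0.386]
force: [-2.3, 4.9, 4.4]
width: 0.0136
gripper_force: 60.0
```

Emit:
{"op": "apply_moves", "data": {
  "steps": [
    {"translation": [-0.0017,0.0041,0.0025],"rotation": [-0.044,-0.018,0]},
    {"translation": [-0.0034,0.0082,0.005],"rotation": [-0.088,-0.036,0]},
    {"translation": [-0.005,0.0124,0.0075],"rotation": [-0.132,-0.054,0]},
    {"translation": [-0.0067,0.0165,0.01],"rotation": [-0.177,-0.072,0]},
    {"translation": [-0.0084,0.0206,0.0125],"rotation": [-0.221,-0.09,0]},
    {"translation": [-0.01,0.0248,0.015],"rotation": [-0.265,-0.108,0]},
    {"translation": [-0.0118,0.029,0.0175],"rotation": [-0.31,-0.126,0]},
    {"translation": [-0.0135,0.033,0.02],"rotation": [-0.354,-0.144,0]},
    {"translation": [-0.0135,0.033,0.02],"rotation": [-0.354,-0.144,0]},
    {"translation": [-0.0135,0.033,0.02],"rotation": [-0.354,-0.144,0]}
  ]
}}

```text
t: 8.53
eef_pos: [0.4719, -0.0165, 0.1131]
ee_rot: [3.04, -0.0, 0.39]
force: [1.5, -3.7, 0.6]
width: 0.0136
gripper_force: 60.0
```

```bash
python3 - <<'E'
from h import *
import cv2
s=get_state();print(s['force'],s['moment'])
a=grab_frame("side")[150:250,265:395]
cv2.imwrite("pics/s3.png",cv2.resize(a,None,fx=6,fy=6,interpolation=cv2.INTER_CUBIC))
E
```

```text
[ 1.46255947 -3.74677689  0.63459476] [-1.46547441 -0.7372305  -0.04178302]
```

View pics/s3.png

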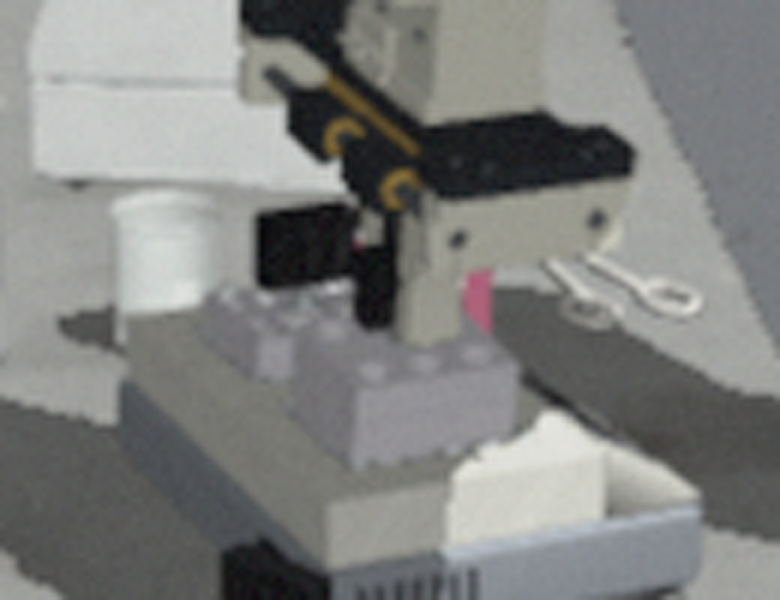

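The block stands well up and tilted toward the camera (near bottom edge at crop y≈460), while the bath and the other block are where they were. One more rock.

Emit:
{"op": "apply_moves", "data": {
  "steps": [
    {"translation": [0.0018,-0.0044,0.0025],"rotation": [0.044,0.018,0]},
    {"translation": [0.0035,-0.0088,0.005],"rotation": [0.088,0.036,0]},
    {"translation": [0.0053,-0.0131,0.0075],"rotation": [0.132,0.054,0]},
    {"translation": [0.007,-0.0175,0.01],"rotation": [0.177,0.072,0]},
    {"translation": [0.0088,-0.0219,0.0125],"rotation": [0.221,0.09,0]},
    {"translation": [0.0105,-0.0263,0.015],"rotation": [0.265,0.108,0]},
    {"translation": [0.0123,-0.0306,0.0175],"rotation": [0.31,0.126,0]},
    {"translation": [0.014,-0.035,0.02],"rotation": [0.354,0.144,0]},
    {"translation": [0.014,-0.035,0.022],"rotation": [0.354,0.144,0]},
    {"translation": [0.014,-0.035,0.022],"rotation": [0.354,0.144,0]}
  ]
}}

```text
t: 9.42
eef_pos: [0.4758, -0.0256, 0.1186]
ee_rot: [-3.041, -0.001, 0.386]
force: [-1.0, -1.4, 3.7]
width: 0.0137
gripper_force: 60.0
```

Emit:
{"op": "apply_moves", "data": {
  "steps": [
    {"translation": [-0.0012,0.003,0.002],"rotation": [-0.03,-0.012,0]},
    {"translation": [-0.0024,0.006,0.004],"rotation": [-0.059,-0.024,0]},
    {"translation": [-0.0036,0.009,0.006],"rotation": [-0.088,-0.036,0]},
    {"translation": [-0.005,0.012,0.008],"rotation": [-0.118,-0.048,0]},
    {"translation": [-0.006,0.015,0.01],"rotation": [-0.147,-0.06,0]},
    {"translation": [-0.0073,0.018,0.012],"rotation": [-0.177,-0.072,0]},
    {"translation": [-0.0073,0.018,0.012],"rotation": [-0.177,-0.072,0]},
    {"translation": [-0.0073,0.018,0.012],"rotation": [-0.177,-0.072,0]},
    {"translation": [-0.0073,0.018,0.012],"rotation": [-0.177,-0.072,0]},
    {"translation": [-0.0073,0.018,0.012],"rotation": [-0.177,-0.072,0]}
  ]
}}

```text
t: 10.25
eef_pos: [0.4733, -0.0207, 0.1211]
ee_rot: [-3.141, 0.0, 0.388]
force: [-0.7, 0.1, -2.8]
width: 0.0139
gripper_force: 60.0
```

The load now matches the block's own weight, so it's free. Lifting straight up.

Emit:
{"op": "apply_moves", "data": {
  "steps": [
    {"translation": [0,0,0.012],"rotation": [0,0,0]},
    {"translation": [0,0,0.024],"rotation": [0,0,0]},
    {"translation": [0,0,0.036],"rotation": [0,0,0]},
    {"translation": [0,0,0.05],"rotation": [0,0,0]},
    {"translation": [0,0,0.062],"rotation": [0,0,0]},
    {"translation": [0,0,0.074],"rotation": [0,0,0]},
    {"translation": [0,0,0.08],"rotation": [0,0,0]},
    {"translation": [0,0,0.08],"rotation": [0,0,0]},
    {"translation": [0,0,0.08],"rotation": [0,0,0]},
    {"translation": [0,0,0.08],"rotation": [0,0,0]}
  ]
}}

```text
t: 11.08
eef_pos: [0.4733, -0.0208, 0.1412]
ee_rot: [-3.142, 0.0, 0.388]
force: [1.1, 0.5, -4.2]
width: 0.0139
gripper_force: 60.0
```

```bash
python3 - <<'E'
from h import *
import cv2
s=get_state();print(s['force'],s['moment'],s['eef_pos'],s['ee_rot'],s['qd'].round(3),s['gripper_force'])
a=grab_frame("side")[150:250,265:395]
cv2.imwrite("pics/s4.png",cv2.resize(a,None,fx=6,fy=6,interpolation=cv2.INTER_CUBIC))
E
```

```text
[ 1.1344837   0.46331622 -4.24505015] [-0.08121279 -0.05230808  0.01386729] [ 0.47326219 -0.020763    0.14116592] [-3.14151104e+00  2.47723802e-04  3.87776531e-01] [ 0.001  0.002 -0.001 -0.    -0.     0.002] 59.98708963394165
```

View pics/s4.png

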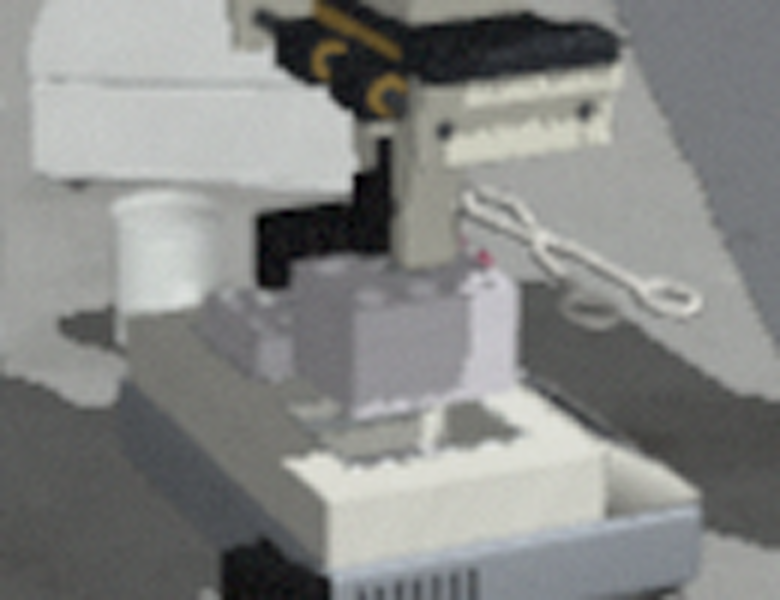

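The block is level above its open bay (lower edge at crop y≈410, bay at 400–460). The other block is still seated and the bath hasn't moved, so I'm handing it in.

```bash
python3 -c "
from station import *
print(job_done())"
```

```text
the job is handed in; nothing more can be done
None
```

I rocked the six-hole block free and handed the job in with it held level about 15–20 mm above the bath's rim, over its own bay; in the last picture the bath was flat and the other block seated, and the hand-in gave no verdict.

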